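# Move the red sachet caddy to the empty rail

## Robot

A 7-joint arm with a two-finger parallel gripper is mounted at the origin on a cart in front of the work surface, level with it; the furniture and walls round the work are solid. World frame = base frame: x ahead of the robot, y to its left, z up, the work surface at z = 0. Lengths are in m, angles in rad, forces in N, time in s.
With the tool pointing down it reaches from about 0.425 to 0.925 m from the base axis. Payload 6.8 kg.
Tool frame: the origin (TCP) lies on the front face of the gripper's body, between the roots of the fingers; the fingertips stand 73 mm ahead of it and the grasp point (between the pads) lies r.pinch_z ahead of it (r.pinch_z is the distance from the TCP to the grasp point, in m); z points along the fingers, y is the direction in which the jaws open and shut (so a half turn about z gives the same grasp; the last joint's range is limited). The gripper opens to 85 mm and grips with 20 to 120 N. Pads are 22 mm wide; open, the fingers measure 114 mm over their backs; the gripper's body (76 mm by 85 mm) begins 54 mm behind the grasp point. The pads swing forward as they close: fully open they stand 13 mm farther back than shut.
Start: joints at [-1.305, 0.477, 0.022, 1.555, -0.011, 1.109, -0.083], TCP at [0.246, 0.628, 0.304] pointing down, gripper open.
Joint ranges: [-2.96, 2.96], [-0.34, 2.1], [-1.41, 1.46], [0.24, 2.44], [-1.37, 4.51], [0.17, 1.92], [-2.96, 2.96]. Speed limits (rad/s): [2.39, 2.39, 3.14, 3.14, 3.14, 3.14, 3.14].

## Interface

Orientations are given as a rotation vector (axis times angle).
In Python, from bench import readout, grab_frame, r, search_frame, masks_of, tip_of gives the robot as it stands.
- The arm moves only by the tool step_arm, never from a script. Its argument "commands" is a list of rows, each a list of 7 numbers: the shift along the tool's x, y, z as a fraction of full scale, then the turn, a rotation vector about the tool's x, y, z as a fraction of full scale, then the gripper's target within -1 to 1 (shut at 1, half-way at 0, fully open at -1). In form: [[tx, ty, tz, ax, ay, az, hand], ...]. A call has exactly 10 rows; each row is the pose to reach, as a shift and turn from the pose measured when the call began, along the tool's axes at that moment, turning the shorter way round; what a row does not reach only later rows make up. Full scale, the value 1, is 500 mm for a shift and 360 degrees for a turn. A row lasts 1/8 s, in which the tool goes at most 62.5 mm and 10.7 degrees, less where a joint would pass 70% of its speed; a pose out of reach is approached as far as the arm can. A call with a number of a shift or a turn outside -1 to 1 is refused whole. A call with a gripper value outside its range is refused whole. The fingers move at their own pace and stop on an object; "newtons" is the grip in N (left out, the last holds). Time passes only in rows, so rows that repeat a pose let the fingers close, or fill a call up. It gives the time, the measured TCP pose, the force and the opening at its end, in the units of the state.
- readout.get_obs(): the state, without advancing time (a new reading comes with each control period).
- grab_frame(name): name is "side" or "top"; returns a dict with "img" (400x640x3 uint8, red, green, blue), "K" (3x3 intrinsics, pixels), "world_to_cam" (4x4, takes a point from world to camera coordinates). Camera axes: x right, y down, z forward; pixel columns grow to the right and rows downward; lengths in m; the calibration is good to about 2 mm. A picture is of the moment at which its call begins. There is no depth.
- r.hand_in(): hands the job in, once; it reports no verdict.
Trained networks look in a picture, given as the dict that the camera call returned (one of the last four; its "shot" number tells which), for a name from the list of things; names that differ only in an ending like _2 or _b are one class to them, and where a whole thing is asked for, a point or a joint stands for the part that bears it (a point fixed in the world has none). Each returns a list of dicts, best first, with "p" (0 to 1); they miss things now and then, are a little off and sometimes report something else, mostly with a low value. They report only what shows in the picture. A call takes as long as a camera call. They do not tell look-alikes from the thing itself.
- search_frame(thing, picture): "extent" ([centre column, centre row, width, height] in pixels, round what is visible of it).
- masks_of(thing, picture): "pixels" (400x640 bool, what is visible of it) and "extent" ([centre column, centre row, width, height] in pixels, round what is visible of it).
- tip_of(thing, picture): "point" ([column, row] in pixels: a listed point, or the origin of a listed thing).
The state is a dict: "clock": time; "joints": joint angles; "qvel": joint speeds; "tau": joint torques, N m; "tcp_pos": TCP position; "orientation": TCP orientation; "contact_force": force on the tool from outside, world axes, zero at the start; "moment": the same for the moment, N m; "grip_width": finger opening in m.
Only numpy, scipy, OpenCV 4.12 (cv2) and the standard library are available. Lean on these libraries where they do the work, as an engineer would, in place of code of your own. Each camera call takes 0.05 s, during which the arm holds its last target. There are 200 camera calls.

## Task

Three tea-sachet caddies straddle one of the two little rails on the worktop. Lift the red one up over the rail's end stop and hang it astride the empty rail next to it, between that rail's end stops, so that it hangs level and free. Leave the white and the green caddy hanging where they are.

Things in the scene. Friction and masses are not known exactly. Their poses are not given: they have to be found in the camera images.
- red_caddy_grip (a point): Red saddle caddy, 106 mm across the rail (x), 44 along it (y), pocket each side, 0.1-0.2 kg. Point: centre of the upright grip block on top, 18 (x) by 24 (y) by 48 mm tall, 35 mm above the rail's axis when hung; z up. Ridge 21 mm below the point; under it a 36 mm wide slot, open below; pockets end 80 mm below the point: raise 65 mm to clear the stops, 115 mm to pass over a neighbour. Neighbours about 85 mm away.
- white_caddy_grip (a point): A tea-sachet caddy exactly like the red one, but in white; it hangs on the full rail beside it and must stay where it hangs. The point is the centre of its grip block, axes as for the red caddy.
- green_caddy_grip (a point): A tea-sachet caddy exactly like the red one, but in green; it hangs on the full rail beside it and must stay where it hangs. The point is the centre of its grip block, axes as for the red caddy.
- empty_rail_mid (a point): The empty rail: fixed level steel bar, 12 mm thick, 80 mm above the worktop, 170 mm long between black end stops (discs, 30 mm diameter), on two posts and a pale wooden base. Point: middle of the bar's axis; y along the bar, x across, z up. The full rail, left or right of it and roughly in line, is alike: 80 mm high, 270 mm between stops, browner base.
Mind the look-alikes: they are no part of the job. There is more than one size of the part that bears red_caddy_grip; the job needs the largest.

How it is judged:
At the end, for the whole second after the job is handed in: The red caddy hangs at rest on the empty rail, between its stops: grip centre within 15 mm of the bar across it, 25 to 45 mm above its axis, within 70 mm of its middle; tilt under 11 and yaw to the bar under 17 degrees. White and green caddies are within 30 mm of where they hung (x of red_caddy_grip in the frame of empty_rail_mid between -0.015 and 0.015 m and y of red_caddy_grip in the frame of empty_rail_mid between -0.07 and 0.07 m and z of red_caddy_grip in the frame of empty_rail_mid between 0.025 and 0.045 m and angle between red_caddy_grip's own z axis and vertical below 0.2 rad and angle between the y axis of red_caddy_grip and the y axis of empty_rail_mid, either way round below 0.3 rad and linear speed of red_caddy below 0.05 m/s and contact force between red_caddy and empty_rail above 0.3 N and distance of each of white_caddy_grip, green_caddy_grip from where it was at the start of the episode below 0.03 m); the robot touches nothing.
It fails at once if the white caddy is pushed along, lifted or knocked by 30 mm or more (distance of white_caddy_grip from where it was at the start of the episode above 0.03 m).
It fails at once if the green caddy is pushed along, lifted or knocked by 30 mm or more (distance of green_caddy_grip from where it was at the start of the episode above 0.03 m).
It also fails if it takes over 35 s, if anything falls off the work surface, if the arm or the gripper's body presses on something with over 40 N, if the wrist force passes 120 N, or if a joint passes its speed limit or range.

## Working session

There is one attempt and no reset: what is moved stays moved. The work goes in short steps, Python scripts to look and compute and a tool call to move; the robot and the scene stay as the last step left them, time stands still between calls to the robot, and variables do not carry over. Pictures are saved under pics/ and viewed, about 8 in all and at most 12, crops included, and the job is handed in when it is done.

Besides the shell and the picture viewer there is one more tool, called after ">>>" as a command line: name --pt "numbers of a row" for each row, then --argument value for the rest. step_arm: Moves the arm, as the interface text tells. Its arguments: {"type":"object","properties":{"commands":{"type":"array"},"newtons":{"type":"number"}},"required":["commands"]}

```bash
mkdir -p pics
cat > h.py <<'E'
import numpy as np, cv2
from bench import readout, grab_frame, r, search_frame, masks_of, tip_of
def P(f): return f["K"]@f["world_to_cam"][:3]
def tri(fs,px):
    X=cv2.triangulatePoints(P(fs[0]),P(fs[1]),np.array(px[0],float).reshape(2,1),np.array(px[1],float).reshape(2,1))
    return (X[:3]/X[3]).ravel()
def proj(f,X):
    p=P(f)@np.append(X,1); return p[:2]/p[2]
def onz(f,px,z):
    M=P(f); H=M[:,[0,1,3]].copy(); H[:,2]+=M[:,2]*z
    v=np.linalg.solve(H,[px[0],px[1],1]); return v[:2]/v[2]
def save(n,img): cv2.imwrite("pics/"+n,cv2.cvtColor(np.ascontiguousarray(img),cv2.COLOR_RGB2BGR))
E
python3 - <<'E'
from h import *
fs=[grab_frame(n) for n in("side","top")]
for n,f in zip(("side","top"),fs):
    save(n+"1.png",f["img"])
    for t in("red_caddy_grip","white_caddy_grip","green_caddy_grip","empty_rail_mid"):
        for d in tip_of(t,f)[:4]: print(n,t,np.round(d["point"],1),round(d["p"],2))
        for d in search_frame(t,f)[:4]: print("   ext",np.round(d["extent"]),round(d["p"],2))
    c=-f["world_to_cam"][:3,:3].T@f["world_to_cam"][:3,3]; print("cam",c)
o=readout.get_obs();print(o["tcp_pos"],o["orientation"],o["grip_width"],o["clock"],r.pinch_z)
E
```

```text
side red_caddy_grip [353.8 208.6] 0.75
side red_caddy_grip [331.5 310.1] 0.69
side red_caddy_grip [274.9 185.3] 0.5
   ext [332. 323.  24.  45.] 0.88
   ext [271. 196.   9.  28.] 0.75
   ext [352. 219.  49.  41.] 0.71
side white_caddy_grip [362.7 223.9] 0.76
   ext [362. 239.  47.  48.] 0.8
side green_caddy_grip [378.6 247.3] 0.95
   ext [376. 261.  50.  52.] 0.63
side empty_rail_mid [323.6 177.5] 0.58
cam [ 0.07056165 -1.05088944  0.6574555 ]
top red_caddy_grip [342.1 179.8] 0.8
top red_caddy_grip [446.4 236.7] 0.65
   ext [342. 188.  18.  38.] 0.97
   ext [444. 242.  24.  20.] 0.59
top white_caddy_grip [376.1 184.1] 0.62
   ext [375. 189.  20.  42.] 0.84
top green_caddy_grip [405.9 184.3] 0.83
   ext [409. 192.  26.  37.] 0.56
top empty_rail_mid [241. 177.] 0.66
   ext [246. 188.  78.  48.] 0.65
cam [ 0.11767082 -0.04965017  1.35751357]
[0.24645117 0.62842584 0.30392383] [-5.83738757e-01 -3.08686925e+00 -9.35251941e-05] 0.08581652496233029 0.9 0.0539
```

View pics/side1.png

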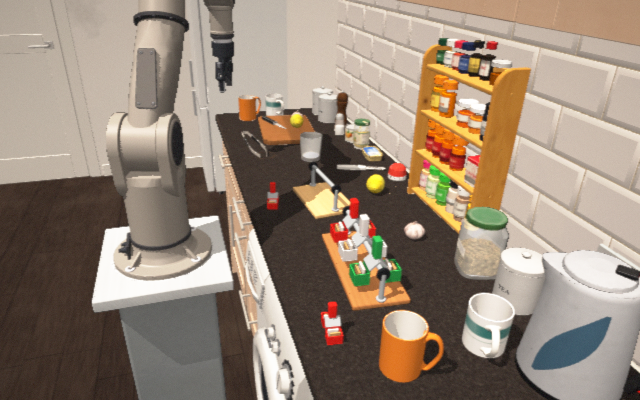

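View pics/top1.png

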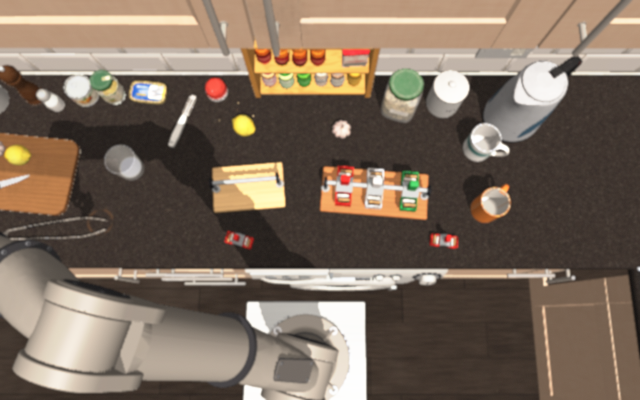

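Side view: red (354,208), white (363,224) and green (378,247) hang on the brown-based rail. The empty pale rail is at about (323,190), and two small red decoys stand loose on the worktop. Top view: red at (343,185) is on the end of the full rail nearest the empty rail (248,183).

Run:
```python
from h import *
fs=[grab_frame(n) for n in("side","top")]
S,T=fs
for t,a,b in(("red",[353.8,208.6],[342.1,179.8]),("white",[362.7,223.9],[376.1,184.1]),("green",[378.6,247.3],[405.9,184.3]),("rail",[323.6,177.5],[241,177])):
    X=tri(fs,(a,b)); print(t,X.round(4),"rms",np.round(proj(S,X)-a,1),np.round(proj(T,X)-b,1),"top@.115",onz(T,b,.115).round(4),"@.08",onz(T,b,.08).round(4))
a=cv2.resize(S["img"][150:310,280:420],None,fx=4,fy=4,interpolation=cv2.INTER_CUBIC)[:600]
b=cv2.resize(T["img"][150:225,200:440],None,fx=3.3,fy=3.3,interpolation=cv2.INTER_CUBIC)
save("sc.png",a);save("tc.png",b)
```

```text
red [ 0.4635 -0.0967  0.1074] rms [-0.2  0.1] [ 0.  -0.2] top@.115 [ 0.461  -0.0963] @.08 [ 0.4706 -0.0976]
white [ 0.4505 -0.1857  0.1152] rms [-0.5  0.1] [ 0.1 -0.4] top@.115 [ 0.4494 -0.1854] @.08 [ 0.4587 -0.1892]
green [ 0.4551 -0.2667  0.1006] rms [-1.1  0.3] [ 0.2 -0.9] top@.115 [ 0.4489 -0.2635] @.08 [ 0.4582 -0.2695]
rail [0.4771 0.1782 0.0706] rms [ 1.3 -0.3] [-0.3  1.3] top@.115 [0.4683 0.1698] @.08 [0.4782 0.1759]
```

View pics/sc.png

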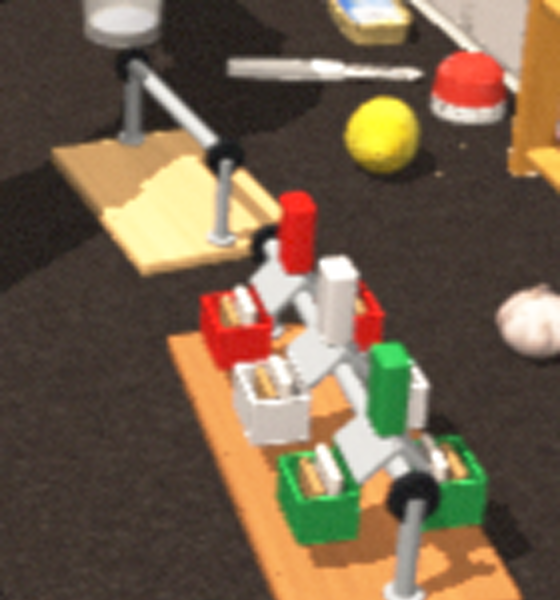

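View pics/tc.png

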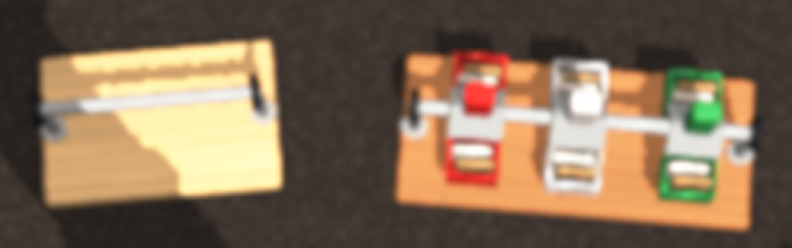

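Run:
```python
from h import *
from scipy.spatial.transform import Rotation as R
fs=[grab_frame(n) for n in("side","top")]
S,T=fs
s=lambda x,y:(280+x/4,150+y/4); t=lambda x,y:(200+x/3.3,150+y/3.3)
for n,a,b in(("Eleft",s(130,66),t(43,110)),("Eright",s(224,153),t(258,93)),("Fleft",s(267,243),t(414,107)),("Fright",s(413,495),t(755,133)),("red",s(297,233),t(479,99)),("white",s(338,300),t(584,102)),("green",s(388,390),t(705,114))):
    X=tri(fs,(a,b)); print(n,X.round(4),np.round(proj(S,X)-a,1),"top z.08",onz(T,b,.08).round(4),"z.115",onz(T,b,.115).round(4),"side z.08",onz(S,a,.08).round(4),"z.115",onz(S,a,.115).round(4))
o=readout.get_obs();print(R.from_rotvec(o["orientation"]).as_matrix().round(3))
```

```text
Eleft [0.4603 0.2515 0.0772] [ 0.3 -0.1] top z.08 [0.4604 0.2507] z.115 [0.451  0.2425] side z.08 [0.4574 0.245 ] z.115 [0.434  0.1665]
Eright [0.4756 0.0749 0.0817] [-0.4  0.1] top z.08 [0.475  0.0753] z.115 [0.4652 0.0718] side z.08 [0.4781 0.0784] z.115 [0.4534 0.01  ]
Fleft [ 0.4633 -0.0525  0.0784] [ 0.1 -0. ] top z.08 [ 0.4632 -0.0526] z.115 [ 0.4538 -0.0525] side z.08 [ 0.4619 -0.0553] z.115 [ 0.4382 -0.1157]
Fright [ 0.4421 -0.3309  0.0786] [-0.1  0. ] top z.08 [ 0.4416 -0.3305] z.115 [ 0.4327 -0.3228] side z.08 [ 0.4415 -0.3326] z.115 [ 0.419  -0.3761]
red [ 0.4615 -0.1045  0.1127] [-0.2  0. ] top z.08 [ 0.4701 -0.1058] z.115 [ 0.4604 -0.1043] side z.08 [ 0.4856 -0.0475] z.115 [ 0.4604 -0.1083]
white [ 0.4572 -0.1877  0.1132] [ 0.6 -0.2] top z.08 [ 0.4676 -0.1917] z.115 [ 0.458  -0.1879] side z.08 [ 0.479  -0.1354] z.115 [ 0.4542 -0.1909]
green [ 0.4473 -0.2837  0.1134] [ 0.7 -0.2] top z.08 [ 0.4576 -0.2904] z.115 [ 0.4483 -0.2838] side z.08 [ 0.4685 -0.2369] z.115 [ 0.4444 -0.2863]
[[-0.931  0.365  0.   ]
 [ 0.365  0.931  0.   ]
 [ 0.     0.    -1.   ]]
```

>>> step_arm --pt "-0.08 -0.082 0 0 0 0.02 -1" --pt "-0.16 -0.164 0 0 0 0.045 -1" --pt "-0.25 -0.255 0 0 0 0.07 -1" --pt "-0.34 -0.35 0 0 0 0.095 -1" --pt "-0.43 -0.44 0 0 0 0.12 -1" --pt "-0.52 -0.53 0 0 0 0.145 -1" --pt "-0.61 -0.62 0 0 0 0.17 -1" --pt "-0.69 -0.705 0 0 0 0.19 -1" --pt "-0.76 -0.777 0 0 0 0.203 -1" --pt "-0.802 -0.82 0 0 0 0.203 -1" --newtons 60

```text
clock: 2.35
tcp_pos: [0.4708, 0.0972, 0.3043]
orientation: [2.311, 2.127, 0.001]
contact_force: [0.2, 1.4, -0.4]
grip_width: 0.0855
```

```bash
cat > d.py <<'E'
from h import *
import sys
from scipy.spatial.transform import Rotation as R
a=[float(v) for v in sys.argv[1:]]  # target grasp... TCP xyz, yaw deg of tool y
o=readout.get_obs(); M=R.from_rotvec(o["orientation"])
y=M.as_matrix()[:,1]; th=np.deg2rad(a[3]); 
Y=np.array([np.cos(th),np.sin(th),0]); Z=np.array([0,0,-1.]); G=R.from_matrix(np.c_[np.cross(Y,Z),Y,Z])
print("frac",(M.inv().apply(np.array(a[:3])-o["tcp_pos"])/.5).round(4),((M.inv()*G).as_rotvec()/(2*np.pi)).round(4))
print(o["tcp_pos"].round(4),"yaw",np.rad2deg(np.arctan2(y[1],y[0])).round(1),o["joints"].round(2),o["clock"],o["contact_force"].round(1),o["grip_width"])
E
python3 d.py .460 -.1045 .25 -4.4
```

```text
frac [-0.4039  0.0118  0.1086] [ 0.0002 -0.     -0.001 ]
[0.4708 0.0972 0.3043] yaw -4.8 [-0.78  0.16  0.51  2.03 -0.09  0.97 -0.31] 2.35 [ 0.2  1.4 -0.4] 0.08547627850426352
```

>>> step_arm --pt "-0.1 0.003 0.03 0 0 -0.001 -1" --pt "-0.2 0.006 0.06 0 0 -0.001 -1" --pt "-0.3 0.009 0.09 0 0 -0.001 -1" --pt "-0.38 0.012 0.11 0 0 -0.001 -1" --pt "-0.404 0.012 0.11 0 0 -0.001 -1" --pt "-0.404 0.012 0.14 0 0 -0.001 -1" --pt "-0.404 0.012 0.18 0 0 -0.001 -1" --pt "-0.404 0.012 0.22 0 0 -0.001 -1" --pt "-0.404 0.012 0.25 0 0 -0.001 -1" --pt "-0.404 0.012 0.26 0 0 -0.001 -1"

```text
clock: 3.6
tcp_pos: [0.46, -0.1035, 0.1732]
orientation: [-2.303, -2.136, 0.0]
contact_force: [-0.9, -0.2, -0.7]
grip_width: 0.0855
```

```bash
python3 d.py .460 -.1045 .174 -4.4
python3 - <<'E'
from h import *
S=grab_frame("side");T=grab_frame("top")
a=cv2.resize(S["img"][130:270,280:440],None,fx=4,fy=4,interpolation=cv2.INTER_CUBIC)[:600,:500]
b=cv2.resize(T["img"][130:230,300:400],None,fx=3,fy=3,interpolation=cv2.INTER_CUBIC)
c=np.zeros((600,800,3),np.uint8);c[:a.shape[0],:500]=a;c[:300,500:]=b;save("g.png",c)
E
```

```text
frac [-0.002   0.0002 -0.0015] [-0.0001 -0.0001  0.0003]
[ 0.46   -0.1035  0.1732] yaw -4.3 [-0.36  0.37  0.55  2.17 -0.31  0.67  0.32] 3.6 [-0.9 -0.2 -0.7] 0.08545402351871684
```

View pics/g.png

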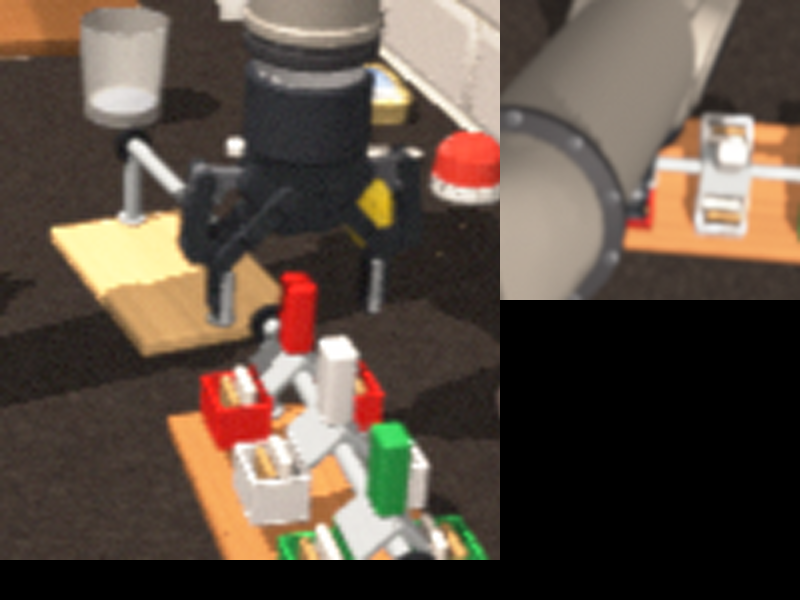

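The open fingers straddle the red block (crop columns 220 and 375, block at 297), and the caddy is undisturbed. Next I close on it.

>>> step_arm --pt "0 0 0 0 0 0 1" --pt "0 0 0 0 0 0 1" --pt "0 0 0 0 0 0 1" --pt "0 0 0 0 0 0 1" --pt "0 0 0 0 0 0 1" --pt "0 0 0 0 0 0 1" --pt "0 0 0 0 0 0 1" --pt "0 0 0 0 0 0 1" --pt "0 0 -0.02 0 0 0 1" --pt "0 0 -0.04 0 0 0 1" --newtons 60

```text
clock: 4.95
tcp_pos: [0.4601, -0.1041, 0.1945]
orientation: [2.304, 2.135, 0.0]
contact_force: [0.3, -0.8, -2.4]
grip_width: 0.0174
```

>>> step_arm --pt "0 0 -0.06 0 0 0 1" --pt "0 0 -0.12 0 0 0 1" --pt "0 0 -0.16 0 0 0 1" --pt "0 0 -0.17 0 0 0 1" --pt "0.08 -0.004 -0.17 0 0 -0.004 1" --pt "0.18 -0.008 -0.17 0 0 -0.009 1" --pt "0.29 -0.013 -0.17 0 0 -0.014 1" --pt "0.4 -0.018 -0.17 0 0 -0.02 1" --pt "0.49 -0.022 -0.17 0 0 -0.026 1" --pt "0.534 -0.024 -0.17 0 0 -0.026 1"

```text
clock: 6.2
tcp_pos: [0.4677, 0.1659, 0.2788]
orientation: [-2.117, -2.32, 0.001]
contact_force: [-0.0, -0.8, -1.2]
grip_width: 0.0171
```

```bash
python3 d.py .468 .163 .174 5
python3 - <<'E'
from h import *
S=grab_frame("side");T=grab_frame("top")
a=cv2.resize(S["img"][90:220,260:385],None,fx=4,fy=4,interpolation=cv2.INTER_CUBIC)
b=cv2.resize(T["img"][140:240,195:295],None,fx=3,fy=3,interpolation=cv2.INTER_CUBIC)
c=np.zeros((600,800,3),np.uint8);c[:a.shape[0],:500]=a;c[:300,500:]=b;save("p.png",c)
E
```

```text
frac [-5.800e-03  2.000e-04  2.095e-01] [-0.0002  0.      0.0007]
[0.4677 0.1659 0.2788] yaw 5.2 [-0.85  0.22  0.45  2.02 -0.12  0.92 -0.25] 6.2 [-0.  -0.8 -1.2] 0.01713229644779009
```

View pics/p.png

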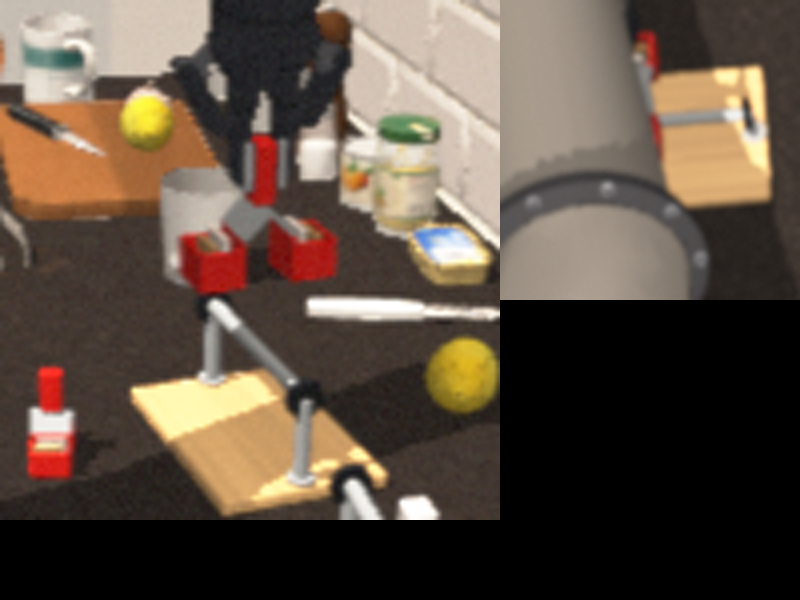

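The red caddy (crop 262,170) hangs upright in the jaws above the empty rail, lined up with it. I'll lower it slowly.

>>> step_arm --pt "-0.006 0 0.03 0 0 0 1" --pt "-0.006 0 0.06 0 0 0 1" --pt "-0.006 0 0.09 0 0 0 1" --pt "-0.006 0 0.12 0 0 0 1" --pt "-0.006 0 0.145 0 0 0 1" --pt "-0.006 0 0.165 0 0 0 1" --pt "-0.006 0 0.18 0 0 0 1" --pt "-0.006 0 0.19 0 0 0 1" --pt "-0.006 0 0.2 0 0 0 1" --pt "-0.006 0 0.205 0 0 0 1"

```text
clock: 7.55
tcp_pos: [0.468, 0.1629, 0.1761]
orientation: [-2.116, -2.321, 0.001]
contact_force: [0.5, -0.2, -0.9]
grip_width: 0.0174
```

```bash
python3 d.py .468 .163 .172 5
python3 - <<'E'
from h import *
S=grab_frame("side");T=grab_frame("top")
a=cv2.resize(S["img"][110:210,270:370],None,fx=5,fy=5,interpolation=cv2.INTER_CUBIC)
save("q.png",a)
E
```

```text
frac [ 0.0002 -0.0001  0.0082] [-0.0001 -0.      0.0008]
[0.468  0.1629 0.1761] yaw 5.3 [-0.79  0.38  0.4   2.11 -0.23  0.69 -0.15] 7.55 [ 0.5 -0.2 -0.9] 0.01735508190933727
```

View pics/q.png

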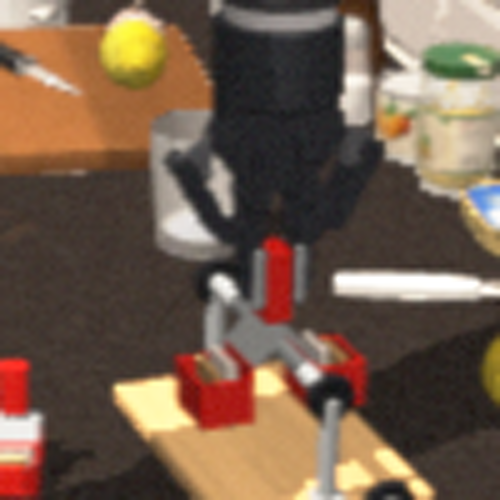

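The caddy straddles the bar (250,345) between the stops, about 3 mm above its seat. I'll settle it down and release.

>>> step_arm --pt "0 0 0.002 0 0 0 1" --pt "0 0 0.004 0 0 0 1" --pt "0 0 0.006 0 0 0 1" --pt "0 0 0.006 0 0 0 1" --pt "0 0 0.006 0 0 0 0.5" --pt "0 0 0.006 0 0 0 0" --pt "0 0 0.006 0 0 0 -1" --pt "0 0 0.006 0 0 0 -1" --pt "0 0 0.006 0 0 0 -1" --pt "0 0 0.006 0 0 0 -1"

```text
clock: 8.9
tcp_pos: [0.4679, 0.1629, 0.1731]
orientation: [-2.116, -2.321, 0.001]
contact_force: [0.0, -0.2, 0.3]
grip_width: 0.0855
```

>>> step_arm --pt "0 0 0 0 0 0 -1" --pt "0 0 -0.03 0 0 0 -1" --pt "0 0 -0.07 0 0 0 -1" --pt "0 0 -0.12 0 0 0 -1" --pt "0 0 -0.18 0 0 0 -1" --pt "0.08 0 -0.26 0 0 0 -1" --pt "0.18 0 -0.32 0 0 0 -1" --pt "0.28 0 -0.36 0 0 0 -1" --pt "0.38 0 -0.36 0 0 0 -1" --pt "0.45 0 -0.36 0 0 0 -1"

```text
clock: 10.15
tcp_pos: [0.4466, 0.3894, 0.3545]
orientation: [-2.114, -2.323, -0.001]
contact_force: [0.5, -0.2, 0.1]
grip_width: 0.0858
```

Run:
```python
from h import *
fs=[grab_frame(n) for n in("side","top")]
S,T=fs
for t in("red","white","green"):
    for n,f in zip("ST",fs): print(n,t,[(np.round(d["point"],1).tolist(),round(d["p"],2)) for d in tip_of(t+"_caddy_grip",f)[:4]])
print(proj(S,[.468,.163,.115]),proj(T,[.468,.163,.115]),readout.get_obs()["clock"],readout.get_obs()["grip_width"])
a=cv2.resize(S["img"][130:280,270:400],None,fx=4,fy=4,interpolation=cv2.INTER_CUBIC)[:,:400]
b=cv2.resize(T["img"][150:225,200:440],None,fx=1.65,fy=1.65,interpolation=cv2.INTER_CUBIC)
c=np.zeros((600,800,3),np.uint8);c[:,:400]=a;c[:b.shape[0],400:400+b.shape[1]]=b;save("z.png",c)
```

```text
S red [([324.8, 167.6], 0.69), ([272.8, 185.8], 0.68), ([331.8, 310.6], 0.59)]
T red [([241.7, 177.0], 0.83), ([449.3, 238.4], 0.83)]
S white [([362.8, 224.5], 0.8)]
T white [([380.2, 182.6], 0.68)]
S green [([378.7, 249.6], 0.67)]
T green [([410.8, 183.4], 0.74)]
[323.92147567 165.83649578] [243.56402972 177.11342305] 10.55 0.08528954180070092
```

View pics/z.png

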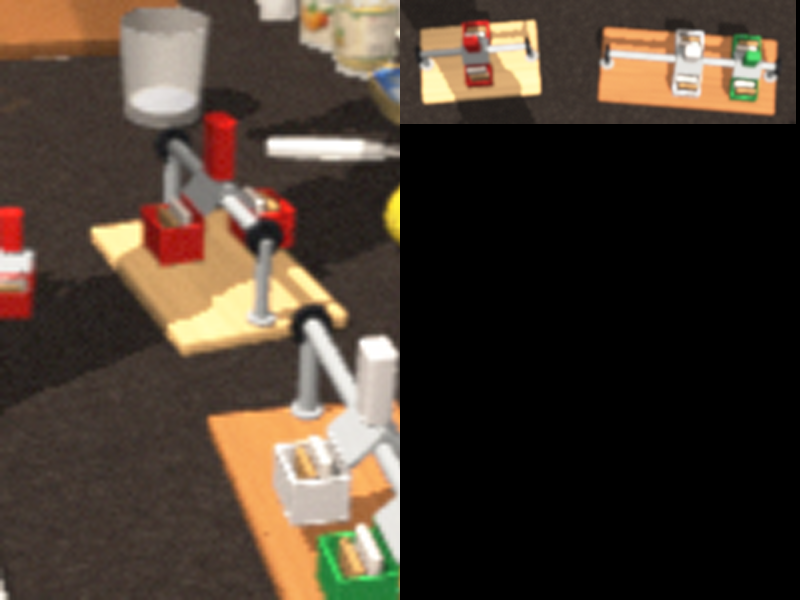

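The red caddy (side crop 220,150) hangs level in the middle of the empty rail, clear of the gripper. White and green are where they were.

```bash
python3 -c "
from h import *
r.hand_in()"
```

```text
the job is handed in; nothing more can be done
```

I gripped the red caddy by its block and lifted it about 100 mm. I carried it over the end stops, lowered it astride the empty rail, released it and backed the arm away. The job was handed in at about 10.6 s.

- **Red caddy:** in the last pictures it hangs upright near the middle of the empty rail. Its grip point is within about 2 pixels of where I expected it in both cameras.
- **White and green caddies:** the side view puts them within about 2 pixels of where they started. The top-view network points moved 4 to 5 pixels (roughly 1 cm), but the pictures show no movement. The network was also several pixels off in the starting top view, so I take this as its scatter, still well inside the 30 mm limit.
- **Forces:** the wrist force read under 3 N at the end of every move.
- **Not measured:** I judged tilt, yaw and rest by eye from the pictures only.

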